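# Free the jammed feet of an upturned stool and bring its mark under the punch

## Robot

A 7-joint arm with a two-finger parallel gripper is mounted at the origin on the work surface. World frame = base frame: x ahead of the robot, y to its left, z up, the work surface at z = 0. Lengths are in m, angles in degrees, forces in N, time in s.
With the tool pointing down it reaches from about 0.425 to 0.875 m from the base axis. Payload 8.4 kg.
Tool frame: the origin (TCP) lies at the very end of the fingers, on their centre line; the grasp point (between the pads) lies 19 mm behind it (arm.pinch_z is the distance from the TCP to the grasp point, in m); z points along the fingers, y is the line along which they close (so a half turn about z gives the same grasp; the last joint's range is limited). The gripper opens to 85 mm and grips with 20 to 120 N. Pads are 22 mm wide; open, the fingers measure 114 mm over their backs; the gripper's body (76 mm by 85 mm) begins 54 mm behind the grasp point. The pads swing forward as they close: fully open they stand 13 mm farther back than shut.
Start: joints at [-73.694, 19.091, 2.286, 83.961, -0.768, 76.965, -3.352], TCP at [0.243, 0.603, 0.231] pointing down, gripper open.
Joint ranges: [-147.57, 147.57], [-21.85, 119.76], [-74.77, 79.35], [14.55, 137.4], [-85.83, 265.84], [4.83, 119.75], [-152.11, 152.11]. Speed limits (degrees/s): [127.2, 127.2, 159.86, 159.86, 180, 180, 180].

## Interface

Orientations are given as a 3x3 rotation matrix whose columns are the frame's x, y, z axes.
In Python, from rig import arm, ik, read_camera, telemetry gives the robot as it stands. Calls block until the motion is done:
- arm.movep(position, orientation): joint-space move of the TCP to a pose.
- arm.move_linear(position, ori=None, speed=0.15, stop_force=None): straight line of the TCP; ori=None keeps the orientation; speed is the mean speed in m/s. With stop_force (N) it stops when the force on the tool has changed by that much, and returns True; else False.
- arm.set_joints(angles): joint-space move.
- arm.move_gripper(opening, force=None): finger opening in m; force is the grip in N (None keeps the last); returns when the fingers have stopped.
- arm.hold(seconds).
- ik(position, orientation): joint angles nearest the present ones, or None.
- read_camera(name): name is "scene" or "side" or "wrist"; returns a dict with "frame" (480x640x3 uint8, red, green, blue), "range_z" (480x640 float32, m along the optical axis (not along the pixel's ray), 0 where there is no reading), "mtx" (3x3 intrinsics, pixels), "D" ([k1, k2, p1, p2, k3] as OpenCV has them; the pictures are not rectified), "R" (3x3) and "t" (3): a world point X has camera coordinates R X + t. Camera axes: x right, y down, z forward; pixel columns grow to the right and rows downward; lengths in m; the calibration is good to about 2 mm. A picture is of the moment at which its call begins.
A pose or a line that the arm cannot do raises arm.PlanningError and nothing moves.
- arm.job_done(): hands the job in; it is judged then, once.
Readings, each from a call of its own:
- telemetry.get_t(): time.
- telemetry.get_q(): joint angles.
- telemetry.get_qd(): joint speeds.
- telemetry.get_joint_efforts(): joint torques, N m.
- telemetry.get_position(): TCP position.
- telemetry.get_ee_rot(): TCP orientation.
- telemetry.get_wrist_force(): force on the tool from outside, world axes, zero at the start.
- telemetry.get_moment(): the same for the moment, N m.
- telemetry.get_gripper_width(): finger opening in m.
- telemetry.get_grip_force(): force on a finger pad.
Only numpy, scipy, OpenCV 4.12 (cv2) and the standard library are available. Lean on these libraries where they do the work, as an engineer would, in place of code of your own. Each camera call takes 0.05 s, during which the arm holds its last target. There are 200 camera calls.

## Task

The upturned stool base still has three or four old feet jammed in it. Free each one by rocking it from side to side, pull it out and put it in the brown tray; when all are in the tray, slide the carriage by its handle until the black cross sits exactly under the tip of the punch. Do not knock the punch or disturb the other things on the bench.

Things in the scene. Friction and masses are not known exactly. Their poses are not given: they have to be found in the camera images.
- foot_a_center (a point): square dark wooden furniture foot, 130 mm tall; this point is its centre, half-way up, z axis along it to its free upper end. Neck 30 mm (x) by 36 mm (y); at the lower end a flange 38 x 38 mm, 8 mm thick. At first it stands jammed in socket_a, upright, axes as the mark's, its underside on the socket floor. May be absent.
- socket_a (a point): centre of the floor of a 41 mm square socket, 17 mm deep, 58 mm above the bench; axes as the mark's. On each x side a block stands on the base, 35 mm high, overhanging the foot's flange by 3 mm: a straight pull lifts the foot 9 mm and jams. Rocking the foot 10 to 12 degrees to +x and to -x shoves the blocks out (22 N each, up to 12 mm; they stay), then it pulls straight up
- foot_b_center (a point): square dark wooden furniture foot, 130 mm tall; this point is its centre, half-way up, z axis along it to its free upper end. Neck 30 mm (x) by 36 mm (y); at the lower end a flange 38 x 38 mm, 8 mm thick. At first it stands jammed in socket_b, upright, axes as the mark's, its underside on the socket floor. May be absent.
- socket_b (a point): centre of the floor of a 41 mm square, 17 mm deep socket in the stool base, 58 mm above the bench; axes as the mark's. Blocks on its x sides, as told for socket_a
- foot_c_center (a point): square dark wooden furniture foot, 130 mm tall; this point is its centre, half-way up, z axis along it to its free upper end. Neck 30 mm (x) by 36 mm (y); at the lower end a flange 38 x 38 mm, 8 mm thick. At first it stands jammed in socket_c, upright, axes as the mark's, its underside on the socket floor. May be absent.
- socket_c (a point): centre of the floor of a 41 mm square, 17 mm deep socket in the stool base, 58 mm above the bench; axes as the mark's. Blocks on its x sides, as told for socket_a
- foot_d_center (a point): square dark wooden furniture foot, 130 mm tall; this point is its centre, half-way up, z axis along it to its free upper end. Neck 30 mm (x) by 36 mm (y); at the lower end a flange 38 x 38 mm, 8 mm thick. At first it stands jammed in socket_d, upright, axes as the mark's, its underside on the socket floor. May be absent.
- socket_d (a point): centre of the floor of a 41 mm square, 17 mm deep socket in the stool base, 58 mm above the bench; axes as the mark's. Blocks on its x sides, as told for socket_a
- mark (a point): centre of a black 40 mm cross in the middle of the upturned stool base, on its top, 75 mm above the bench. The base (250 x 230 mm plywood, blue fabric sides) is part of a sliding carriage. y axis: horizontal along the slide, to the handle end; x axis: horizontal, across; z up. Sockets at x = +-70, y = +-80 mm
- handle (a point): centre of the carriage's black upright handle block, 60 mm (x) by 22 mm (y) by 66 mm tall, its top 100 mm above the bench, 165 mm from the mark along +y; axes as the mark's
- carriage (a joint): travel of the carriage along its rails, m: 0 at the start, grows as the carriage goes along the mark's -y towards the punch; range -0.02 to 0.26; friction about 9 N, stays where it is left
- punch_tip (a point): tip of the fixed centre punch, a 10 mm pin pointing down, 8 mm above the stool base's top level, on the line along which the mark travels. It hangs from a 22 mm square bar (135 to 157 mm above the bench) that runs off in +x (mark axes) to a post 177 mm tall, 175 mm away; feet still in the base would strike it, the blocks pass under
- tray_in (a point): centre of the inner floor of the loose cardboard-brown tray, outside 220 x 220 x 35 mm, walls 5 mm, floor 5 mm thick, standing on the bench; axes along its sides
- glue: bystander: white glue bottle with black cap, 56 mm across, 150 mm tall, origin under its centre
- tack_can: bystander: steel can of tacks, 72 mm across, 70 mm tall, origin under its centre
- mallet: bystander: hammer lying on the bench, origin under its middle
- ripper: bystander: screwdriver-like ripping tool 200 mm long lying on the bench, origin under its middle
- mug: bystander: white mug, 80 mm across, 90 mm tall, origin under its centre
- offcut: bystander: wooden offcut 140 x 50 x 30 mm lying flat, origin under its centre
There are look-alikes about, which are no part of the job. What is shaped like the part that bears foot_c_center but purple is not meant.

How it is judged:
By the outcome, as a careful person would: the job done as asked, in the order asked, and still so for the second after the job is handed in, with the robot touching nothing.
Of foot_a, foot_b, foot_c, foot_d only 3 to 4 are there at a start; the rules pass over those that are not, and their reading is None.
At some moment in a run one of tray may be knocked a few centimetres aside while the robot is not near it.
Once in a run the grip may slacken for a moment while it holds something.
It also fails if it takes over 210 s, if anything falls off the work surface, if the arm or the gripper's body presses on something with over 40 N, if the wrist force passes 120 N, or if a joint passes its speed limit or range.

## Working session

There is one attempt and no reset: what is moved stays moved. The work goes in short steps, each a Python script; the robot and the scene stay as the last script left them, time stands still between calls to the robot, and variables do not carry over. Pictures are saved under pics/ and viewed, at most 14 in all, crops included, and the job is handed in when it is done.

```bash
mkdir -p pics; ls; cat > h.py <<'E'
import numpy as np, cv2
from rig import arm, ik, read_camera, telemetry
def cloud(c):
    """world point per pixel (480x640x3), nan where none"""
    h,w=c["range_z"].shape
    u,v=np.meshgrid(np.arange(w),np.arange(h))
    n=cv2.undistortPoints(np.stack([u,v],-1).reshape(-1,1,2).astype(float),c["mtx"],np.array(c["D"])).reshape(h,w,2)
    z=c["range_z"].astype(float); z=np.where(z>0,z,np.nan)
    P=np.dstack([n*z[...,None],z])
    return (P-np.array(c["t"]))@np.array(c["R"])
def snap(cam,name):
    c=read_camera(cam); np.savez(f"pics/{name}.npz",**{k:np.array(v) for k,v in c.items()})
    cv2.imwrite(f"pics/{name}.png",c["frame"][...,::-1]); return c
def load(name): return dict(np.load(f"pics/{name}.npz"))
E
python3 - <<'E'
from h import *
snap("scene","scene0");snap("side","side0")
print(telemetry.get_t(),arm.pinch_z)
E
```

```text
pics
0.1 0.0187
```

View pics/scene0.png

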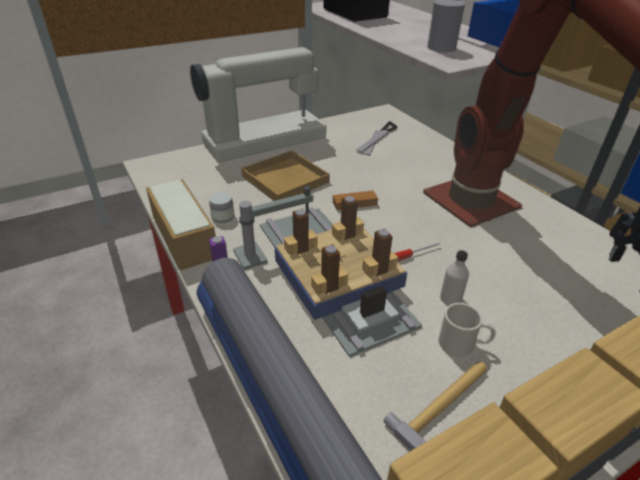

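View pics/side0.png

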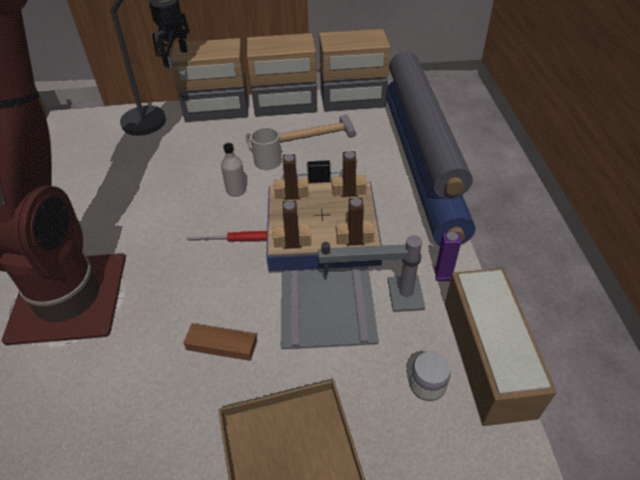

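Both views show all four feet in the base. In the side view the cross is at (321,214), the handle at (318,168), the punch at (324,262), the tray at the bottom around (290,440), and the purple decoy at (448,255). Next I'll measure the base pose, punch and tray.

```bash
python3 - <<'E'
from h import *
np.set_printoptions(precision=4,suppress=True)
for nm in ("side0","scene0"):
    c=load(nm);P=cloud(c);f=c["frame"].astype(int)
    print(nm)
    # foot tops
    X=P[...,0];Y=P[...,1];Z=P[...,2]
    m=(Z>.181)&(Z<.195)&(X>.3)&(X<1)&(abs(Y)<.5)
    n,l,s,ce=cv2.connectedComponentsWithStats(m.astype(np.uint8))
    for i in range(1,n):
        if s[i,4]>8:
            q=P[l==i];print("top",ce[i],s[i,4],np.median(q,0),q.min(0)[:2],q.max(0)[:2])
    pts=dict(side0=dict(cross=(321,214),handle=(318,163),punch=(325,250),bar=(370,252),post=(414,242),tray=(290,440),offcut=(220,340),glue=(229,150),mug=(265,135),can=(431,365),ripper=(245,236),rail=(330,310)),
      scene0=dict(cross=(343,256),tray=(287,172),handle=(373,290),punch=(308,197),post=(246,206),offcut=(355,198)))[nm]
    for k,(u,v) in pts.items(): print(k,np.nanmedian(P[v-1:v+2,u-1:u+2].reshape(-1,3),0))
    # handle top: z .095-.105, dark
    dark=f.sum(-1)<110
    hm=dark&(Z>.094)&(Z<.106)&(X>.3)&(X<1)&(abs(Y)<.6)
    n,l,s,ce=cv2.connectedComponentsWithStats(hm.astype(np.uint8))
    for i in range(1,n):
        if s[i,4]>15: q=P[l==i];print("dark .1",ce[i],s[i,4],q.mean(0),q.min(0),q.max(0))
    # base top
    bm=(abs(Z-.075)<.004)&(X>.3)&(X<1)&(abs(Y)<.6)
    n,l,s,ce=cv2.connectedComponentsWithStats(bm.astype(np.uint8))
    i=1+np.argmax(s[1:,4]);q=P[l==i];r=cv2.minAreaRect(q[:,:2].astype(np.float32));print("base",len(q),r,q[:,2].mean())
    # tray rim
    tm=(abs(Z-.035)<.005)&(X>.3)&(X<1)&(Y<-.2)&(f[...,0]>f[...,2]*1.25)
    n,l,s,ce=cv2.connectedComponentsWithStats(tm.astype(np.uint8))
    for i in range(1,n):
        if s[i,4]>40:
            q=P[l==i];r=cv2.minAreaRect(q[:,:2].astype(np.float32));print("rim",s[i,4],r)
E
```

```text
side0
top [436.7737 128.0653] 2112 [0.8885 0.2705 0.1882] [0.8606 0.111 ] [0.9233 0.4999]
top [348.6838 156.3088] 136 [0.6623 0.1905 0.1863] [0.6472 0.1737] [0.6774 0.2149]
top [288.0704 159.0493] 142 [0.5227 0.1976 0.1863] [0.508  0.1821] [0.5374 0.2252]
top [355.1864 203.7401] 177 [0.6544 0.0319 0.1863] [0.6399 0.0173] [0.6701 0.0555]
top [288.4645 207.0492] 183 [0.5151 0.0389 0.186 ] [0.5008 0.0207] [0.5298 0.0628]
cross [0.5889 0.1235 0.0761]
handle [0.5973 0.2818 0.1018]
punch [ 0.5796 -0.0763  0.1734]
bar [ 0.6688 -0.0781  0.1573]
post [ 0.7552 -0.0813  0.1779]
tray [ 0.4828 -0.3766  0.0049]
offcut [ 0.3551 -0.1691  0.0318]
glue [0.3787 0.3058 0.1451]
mug [0.4636 0.4688 0.0667]
can [ 0.7525 -0.2918  0.0713]
ripper [0.4042 0.1228 0.024 ]
rail [ 0.5846 -0.1063  0.0115]
dark .1 [317.9831 162.8136] 59 [0.5972 0.2833 0.1011] [0.5718 0.2765 0.0969] [0.6232 0.2933 0.105 ]
dark .1 [322.0625 166.25  ] 16 [0.6066 0.2744 0.0962] [0.5938 0.2709 0.0948] [0.6217 0.2779 0.0984]
dark .1 [349.2105 188.2105] 38 [0.663  0.1796 0.0996] [0.6502 0.1754 0.094 ] [0.6747 0.1839 0.1057]
dark .1 [291.   
[... 1238 characters left out ...]
] [0.675  0.0578]
top [383.12  233.696] 125 [0.5311 0.2085 0.185 ] [0.5146 0.1873] [0.5443 0.2229]
top [330.365  250.0073] 137 [0.6702 0.2008 0.1854] [0.6521 0.1791] [0.6837 0.2163]
top [263.004  331.8061] 4528 [0.8991 0.3509 0.1876] [0.8672 0.1137] [0.9258 0.4998]
cross [0.5801 0.1209 0.0745]
tray [ 0.462  -0.4395  0.0051]
handle [0.6021 0.2817 0.1002]
punch [ 0.585  -0.0586  0.1541]
post [ 0.7619 -0.0628  0.1758]
offcut [ 0.3644 -0.15    0.0299]
base 3316 ((0.5949812531471252, 0.12190178036689758), (0.2369828224182129, 0.2557774484157562), 86.7643051147461) 0.07472768967490023
rim 278 ((0.4876691401004791, -0.4040416181087494), (0.22168034315109253, 0.22746312618255615), 9.499098777770996)
```

```bash
cat >> h.py <<'E'
YAW=np.radians(-2.9)
def setyaw(a):
    global YAW; YAW=a
def Rt(tilt=0,yaw=None,flip=1):
    """tool down, closing along +-mark x; tilt (deg) about mark y, leaning the free end of a foot to +x"""
    a=YAW if yaw is None else yaw
    mx=np.array([np.cos(a),np.sin(a),0]);my=np.array([-np.sin(a),np.cos(a),0])
    ty=flip*mx;tz=np.array([0,0,-1.]);R=np.column_stack([np.cross(ty,tz),ty,tz])
    return cv2.Rodrigues(my*np.radians(tilt))[0]@R
E
python3 - <<'E'
from h import *
np.set_printoptions(precision=3,suppress=True)
for fl in (1,-1):
  for p in ([.593,.121,.35],[.66,.2,.13],[.52,.04,.13],[.48,-.4,.08],[.48,-.4,.3]):
    for t in (-12,0,12): print(fl,p,t,ik(np.array(p),Rt(t,flip=fl)))
print(telemetry.get_ee_rot())
E
```

```text
1 [0.593, 0.121, 0.35] -12 [-52.041   2.442  35.367  91.327   2.701  75.389 -20.162]
1 [0.593, 0.121, 0.35] 0 [-46.017  13.251  37.592  80.729  -8.04   88.714 -11.888]
1 [0.593, 0.121, 0.35] 12 [-38.17   23.52   36.442  70.011 -15.229 102.578  -7.31 ]
1 [0.66, 0.2, 0.13] -12 [-48.925  22.097  32.194  97.287  -8.744  52.842 -18.074]
1 [0.66, 0.2, 0.13] 0 [-43.773  30.175  32.727  85.97  -16.942  68.836 -11.341]
1 [0.66, 0.2, 0.13] 12 [-36.595  38.435  29.697  73.826 -20.828  84.358  -9.17 ]
1 [0.52, 0.04, 0.13] -12 [-48.249  -0.85   37.223 120.314   4.485  48.787 -16.49 ]
1 [0.52, 0.04, 0.13] 0 [-43.209   9.675  37.535 110.499  -6.661  61.963  -5.827]
1 [0.52, 0.04, 0.13] 12 [-37.607  20.066  36.59  100.737 -13.131  75.534   0.325]
1 [0.48, -0.4, 0.08] -12 [ -6.765  27.319  58.442 108.098 -39.738  54.343  67.047]
1 [0.48, -0.4, 0.08] 0 [ -7.01   34.659  58.189  99.353 -32.353  64.567  58.289]
1 [0.48, -0.4, 0.08] 12 [ -5.688  42.467  57.171  90.117 -27.329  75.435  52.842]
1 [0.48, -0.4, 0.3] -12 [ -9.925  10.985  57.993  92.658 -18.392  73.388  48.036]
1 [0.48, -0.4, 0.3] 0 [ -7.388 
[... 736 characters left out ...]
49.002]
-1 [0.52, 0.04, 0.13] 12 [ 40.179  31.084 -62.737  96.843  22.699  80.556 149.302]
-1 [0.48, -0.4, 0.08] -12 [ -13.165   34.932   69.825  108.294  -49.799   59.726 -105.592]
-1 [0.48, -0.4, 0.08] 0 [ -12.481   42.333   69.434   99.551  -42.432   69.149 -114.266]
-1 [0.48, -0.4, 0.08] 12 [ -10.709   50.378   69.117   90.334  -37.671   79.545 -119.533]
-1 [0.48, -0.4, 0.3] -12 [ -18.214   14.969   70.403   92.877  -23.803   74.765 -127.467]
-1 [0.48, -0.4, 0.3] 0 [ -13.223   26.598   69.809   83.867  -24.893   86.668 -126.934]
-1 [0.48, -0.4, 0.3] 12 [  -8.835   36.575   69.365   74.833  -24.269   97.632 -126.465]
[[-0.927  0.374 -0.001]
 [ 0.374  0.927 -0.001]
 [-0.    -0.002 -1.   ]]
```

```bash
python3 - <<'E'
from h import *
np.set_printoptions(precision=3,suppress=True)
p=telemetry.get_position()
arm.move_linear([p[0],p[1],.40],speed=.3)
for z in (.45,.40,.36):
    if ik([.593,.10,z],Rt()) is not None: break
arm.movep([.593,.10,z],Rt())
c=snap("wrist","w1")
print(telemetry.get_t(),telemetry.get_position(),telemetry.get_q())
C=-np.array(c["R"]).T@c["t"];print(C,c["R"])
E
```

```text
3.0583 [0.593 0.101 0.45 ] [-43.664  13.97   39.261  68.724  -8.937 100.281  -9.606]
[0.596 0.181 0.592] [[ 0.999 -0.048 -0.   ]
 [-0.046 -0.951  0.307]
 [-0.015 -0.307 -0.952]]
```

View pics/w1.png

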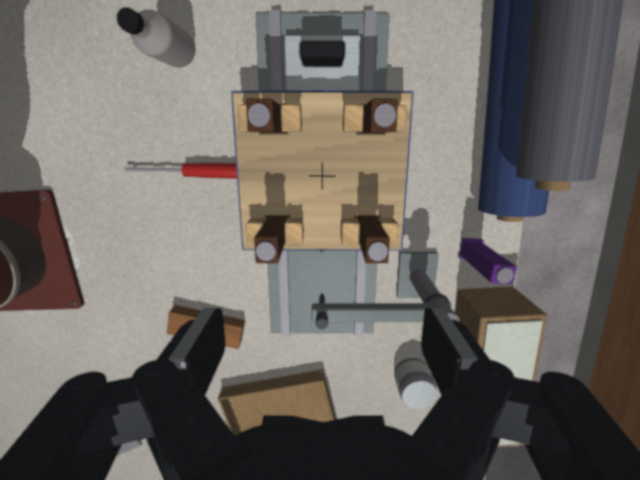

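The wrist view shows the cross at (322,176), the foot tops at (259,115), (385,115), (266,250) and (377,250), the punch near (321,320), and the handle at (322,52). I'll fit the base pose from these.

```bash
cat >> h.py <<'E'
def ray(c,uv,z):
    """world point on plane height z seen at pixel uv"""
    n=cv2.undistortPoints(np.array([[uv]],float),c["mtx"],np.array(c["D"]))[0,0]
    R=np.array(c["R"]);C=-R.T@np.array(c["t"]);d=R.T@np.array([n[0],n[1],1]);return C+d*(z-C[2])/d[2]
E
python3 - <<'E'
from h import *
np.set_printoptions(precision=4,suppress=True)
c=load("w1");P=cloud(c);Z=P[...,2];f=c["frame"].astype(int)
m=(Z>.18)&(Z<.195)&(P[...,0]<.8)
n,l,s,ce=cv2.connectedComponentsWithStats(m.astype(np.uint8))
for i in range(1,n):
    if s[i,4]>60:
        q=P[l==i];print("top",ce[i],s[i,4],q.mean(0),cv2.minAreaRect(q[:,:2].astype(np.float32)))
print("cross",ray(c,(322,176),.075),P[176,322])
print("handle",[ray(c,(u,41),.1) for u in (301,345)])
print([ray(c,uv,.075) for uv in ((233,92),(413,91),(405,249),(242,250))])
# punch
for v in range(292,330,3): print(v,P[v,321], f[v,321])
E
python3 - <<'E'
import cv2
im=cv2.imread('pics/w1.png');cv2.imwrite('pics/w1c.png',cv2.resize(im[230:350,250:470],None,fx=3.6,fy=3.6,interpolation=cv2.INTER_CUBIC))
E
```

```text
top [259.6202 114.4452] 903 [0.527  0.2049 0.1851] ((0.5262189507484436, 0.204946368932724), (0.035278983414173126, 0.030586261302232742), 86.97542572021484)
top [383.7283 114.9132] 887 [0.6652 0.1977 0.1851] ((0.6658778786659241, 0.19758212566375732), (0.03415245935320854, 0.030695240944623947), 87.36389923095703)
top [265.6941 249.5282] 657 [0.5183 0.0461 0.185 ] ((0.5175671577453613, 0.04475390538573265), (0.03628210723400116, 0.030215689912438393), 86.84161376953125)
top [376.5557 249.5817] 655 [0.6568 0.0393 0.185 ] ((0.657453179359436, 0.038172647356987), (0.03577803447842598, 0.030221717432141304), 87.89888000488281)
cross [0.5922 0.1207 0.075 ] [0.5922 0.1209 0.0761]
handle [array([0.574 , 0.2961, 0.1   ]), array([0.6302, 0.2934, 0.1   ])]
[array([0.4739, 0.2431, 0.075 ]), array([0.7247, 0.2323, 0.075 ]), array([ 0.7184, -0.0001,  0.075 ]), array([0.4593, 0.0108, 0.075 ])]
292 [ 0.5794 -0.0996  0.0108] [117 124 124]
295 [ 0.5817 -0.0624  0.0988] [48 51 51]
298 [ 0.5818 -0.062   0.1099] [35 35 38]
301 [ 0.5817 -0.0635  0.1171] [37 39 39]
304 [ 0.5822 -0.0561  0.1409] [50 53 53]
307 [ 0.5822 -0.0573  0.1479] [55 58 58]
310 [ 0.5822 -0.0578  0.1559] [61 64 65]
313 [ 0.5822 -0.0589  0.1625] [35 36 38]
316 [ 0.5822 -0.0595  0.1698] [35 36 37]
319 [ 0.5823 -0.0585  0.1796] [63 66 69]
322 [ 0.582  -0.0636  0.1788] [80 83 87]
325 [ 0.5818 -0.068   0.1792] [81 84 88]
328 [ 0.5815 -0.0735  0.178 ] [89 94 97]
```

View pics/w1c.png

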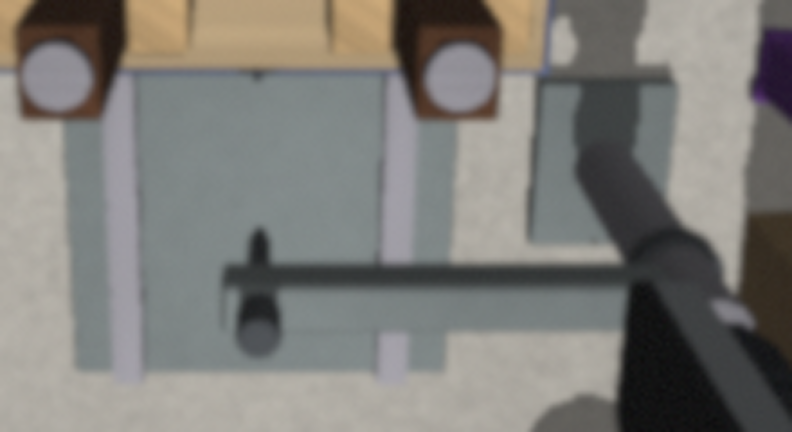

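Measured fit: mark at (0.592, 0.121), yaw -2.9°, and the sizes agree with those given. Now I'll free the first foot (left front).

```bash
cat >> h.py <<'E'
MARK=np.array([.592,.121])
def m2w(x,y,z):
    c,s=np.cos(YAW),np.sin(YAW);return np.array([MARK[0]+c*x-s*y,MARK[1]+s*x+c*y,z])
GZ=.150                      # grasp height on a seated foot
PZ=arm.pinch_z
def tip(x,y,tilt=0,gz=GZ):
    """TCP and orientation for a foot of socket (x,y) leaning tilt deg to +x about its lower edge"""
    p=np.array([np.sign(tilt)*.0175,.0]);v=np.array([0,gz-.058-PZ])-p
    t=np.radians(tilt);w=p+[np.cos(t)*v[0]+np.sin(t)*v[1],-np.sin(t)*v[0]+np.cos(t)*v[1]]
    return m2w(x+w[0],y,.058+w[1]+.0005*(tilt!=0)),Rt(tilt)
def st(tag=""):
    print(tag,"t%.1f"%telemetry.get_t(),"pos",np.round(telemetry.get_position(),4),"F",np.round(telemetry.get_wrist_force(),1),
      "w%.4f"%telemetry.get_gripper_width(),"g%.0f"%telemetry.get_grip_force(),flush=True)
def free(x,y):
    P,R=tip(x,y);up=P.copy();up[2]=.26
    arm.move_gripper(.07);arm.movep(up,R);arm.move_linear(P,R,speed=.15);st("at")
    arm.move_gripper(.0,90);st("grip")
    for s in (1,-1):
        for a in (4,8,11.5):arm.move_linear(*tip(x,y,s*a),speed=.05)
        st(f"rock{s}")
        for a in (6,0):arm.move_linear(*tip(x,y,s*a),speed=.06)
    st("upright")
    hit=arm.move_linear(P+[0,0,.03],speed=.05,stop_force=35);st(f"pull {hit}")
    return hit
def tray(show=True):
    c=read_camera("scene");P=cloud(c);f=c["frame"].astype(int);X,Y,Z=P[...,0],P[...,1],P[...,2]
    m=(abs(Z-.035)<.006)&(X>.3)&(X<.68)&(Y<-.22)&(Y>-.65)&(f[...,0]>f[...,2]*1.25)
    n,l,s,ce=cv2.connectedComponentsWithStats(cv2.dilate(m.astype(np.uint8),np.ones((3,3))))
    i=1+np.argmax(s[1:,4]);r=cv2.minAreaRect(P[m&(l==i)][:,:2].astype(np.float32));a=r[2]-90*round(r[2]/90)
    print("tray",np.round(r[0],4),np.round(r[1],3),round(a,1))
    return np.array(r[0])-[.0045,.004],np.radians(a),r[1]
E
python3 - <<'E'
from h import *
hit=free(-.07,-.08)
if not hit:
    P,_=tip(-.07,-.08); arm.move_linear(P+[0,0,.085],speed=.12);st("up")
    print(tray()); snap("side","s1")
E
```

```text
at t5.2 pos [0.5188 0.0447 0.1322] F [ 0.8 -0.3  0.3] w0.0700 g0
grip t5.7 pos [0.5185 0.0448 0.132 ] F [-1.1  0.2  6.1] w0.0290 g90
rock1 t6.4 pos [0.5315 0.044  0.1343] F [-11.7   1.   14.1] w0.0290 g94
rock-1 t7.8 pos [0.5052 0.0454 0.1347] F [11.8  0.6 -8. ] w0.0292 g92
upright t8.3 pos [0.519  0.0456 0.132 ] F [-1.8  5.5 11.1] w0.0291 g95
pull False t9.1 pos [0.5179 0.0447 0.1612] F [ 0.3  1.  -1.3] w0.0293 g94
up t9.7 pos [0.5177 0.0447 0.2157] F [ 0.   0.5 -1.7] w0.0293 g94
tray [ 0.4859 -0.4039] [0.225 0.229] 9.9
(array([ 0.48140922, -0.40787213]), np.float64(0.17271435235955873), (0.2246604710817337, 0.22901979088783264))
```

View pics/s1.png

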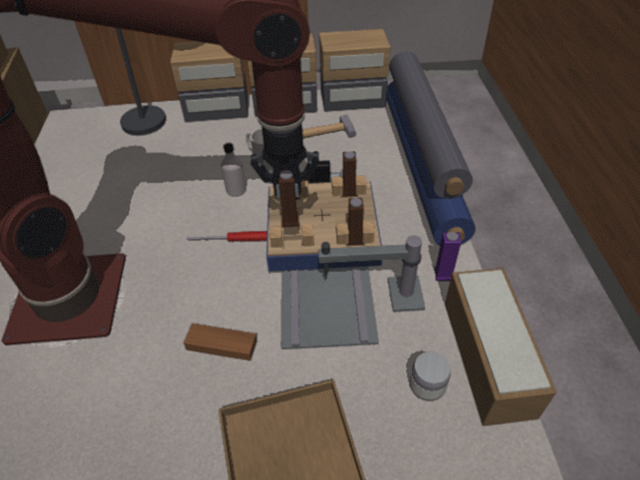

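The side view shows the foot lifted clear at (288,205), with its blocks shoved apart. Placing it now.

```bash
cat >> h.py <<'E'
def place(sx,sy,T):
    c,a=T;S,C=np.sin(a),np.cos(a);p=c+[C*sx-S*sy,S*sx+C*sy]
    R=Rt(0,yaw=a)
    arm.move_linear([p[0],p[1],.216],R,speed=.3);st("over tray")
    arm.move_linear([p[0],p[1],.088],speed=.2);w=telemetry.get_gripper_width()
    hit=arm.move_linear([p[0],p[1],.0765],speed=.03,stop_force=5);st(f"down {hit}")
    arm.move_gripper(.05);z=telemetry.get_position()[2]
    arm.move_linear([p[0],p[1],z+.02],speed=.08);arm.move_linear([p[0],p[1],.25],speed=.3);st("placed")
def cycle(x,y,sx,sy):
    if free(x,y): print("JAM");return False
    P,_=tip(x,y);arm.move_linear(P+[0,0,.085],speed=.15);st("up")
    c,a,s=tray();ok=abs(s[0]-.226)<.012 and abs(s[1]-.229)<.012
    if not ok: print("tray doubtful");return False
    if x>0: arm.move_linear(tip(-.09,y)[0]+[0,0,.085],speed=.25)
    if telemetry.get_gripper_width()<.027 or telemetry.get_grip_force()<60: print("GRIP?")
    place(sx,sy,(c,a));return True
E
python3 - <<'E'
from h import *
c,a,s=tray();place(-.04,-.04,(c,a))
snap("wrist","w2")
E
```

```text
tray [ 0.4853 -0.4047] [0.226 0.226] 9.6
over tray t11.7 pos [ 0.4486 -0.4538  0.216 ] F [ 0.6 -0.2 -1.2] w0.0290 g94
down True t12.8 pos [ 0.4488 -0.4554  0.0791] F [ 0.6 -0.5  4. ] w0.0286 g94
placed t14.2 pos [ 0.448  -0.4547  0.25  ] F [-0.2  0.2 -0.8] w0.0497 g0
```

View pics/w2.png

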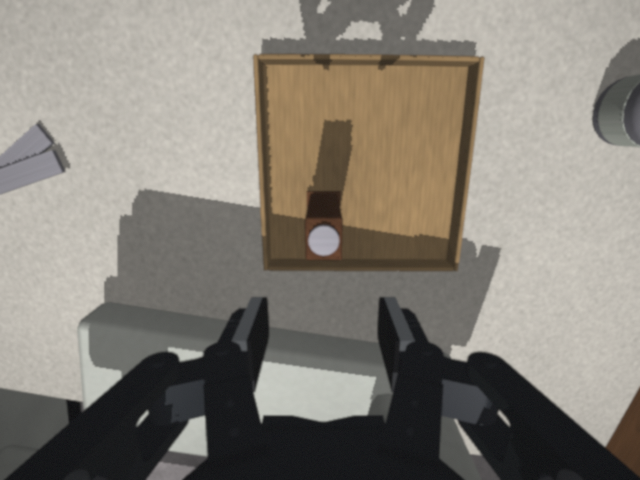

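The foot stands in the tray, its top at (323,240), well inside the walls. On to the next foot.

```bash
python3 - <<'E'
from h import *
print(cycle(.07,-.08,.04,-.04))
E
```

```text
at t17.6 pos [0.6585 0.0373 0.1323] F [-0.1  0.4  1.1] w0.0701 g0
grip t18.0 pos [0.6583 0.0376 0.1321] F [-0.8  1.5  5.2] w0.0289 g89
rock1 t18.8 pos [0.6713 0.0366 0.1341] F [-12.3   1.4  11.5] w0.0292 g94
rock-1 t20.1 pos [0.6451 0.0383 0.1346] F [11.7 -2.1 -8.3] w0.0295 g92
upright t20.6 pos [0.6583 0.038  0.1321] F [-6.7  2.5 13.8] w0.0293 g95
pull False t21.4 pos [0.6577 0.0377 0.1611] F [-0.2 -0.3 -1. ] w0.0294 g93
up t21.9 pos [0.6577 0.0377 0.2157] F [-0.6 -1.1 -1.2] w0.0289 g93
tray [ 0.5121 -0.4018] [0.172 0.225] 9.9
tray doubtful
False
```

```bash
python3 - <<'E'
from h import *
arm.move_linear(tip(-.09,-.08)[0]+[0,0,.085],speed=.25);st()
tray(); snap("scene","sc2")
E
```

```text
t23.0 pos [0.4983 0.0459 0.2163] F [-0.5 -0.1 -1.4] w0.0289 g93
tray [ 0.4853 -0.405 ] [0.225 0.228] 9.3
```

View pics/sc2.png

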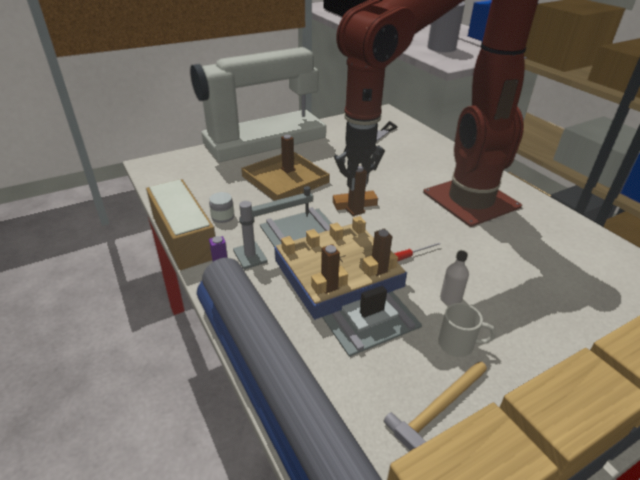

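The scene view shows foot 1 standing in the tray at (287,153), the second foot held at (357,190), and the tray unmoved. In `cycle`, the tray check now comes after the sideways move. Placing foot 2 and going on to foot 3.

```bash
python3 - <<'E'
s=open('h.py').read()
line='    if x>0: arm.move_linear(tip(-.09,y)[0]+[0,0,.085],speed=.25)\n'
s=s.replace(line,'').replace('    c,a,s=tray();ok=',line+'    c,a,s=tray();ok=')
open('h.py','w').write(s)
E
python3 - <<'E'
from h import *
c,a,s=tray();place(.04,-.04,(c,a))
print(cycle(-.07,.08,-.04,.04))
snap("wrist","w3")
E
```

```text
tray [ 0.4868 -0.4052] [0.226 0.228] 8.7
over tray t25.1 pos [ 0.5284 -0.4417  0.216 ] F [ 1.1  0.2 -1.9] w0.0294 g93
down True t26.3 pos [ 0.5284 -0.4434  0.0791] F [-0.3  0.5  5.8] w0.0290 g94
placed t27.7 pos [ 0.5279 -0.4425  0.25  ] F [-0.6  0.1 -0.5] w0.0500 g0
at t31.4 pos [0.5268 0.2044 0.1321] F [0.3 0.8 0. ] w0.0700 g0
grip t31.8 pos [0.5265 0.2047 0.132 ] F [-1.2  0.1  6.3] w0.0294 g89
rock1 t32.6 pos [0.5394 0.2041 0.1343] F [-12.8   1.5  15.4] w0.0291 g93
rock-1 t34.1 pos [0.5132 0.2047 0.1346] F [ 12.1  -0.9 -11.5] w0.0289 g92
upright t34.9 pos [0.5263 0.2053 0.132 ] F [-2.5  2.7  9.2] w0.0288 g95
pull False t35.6 pos [0.526  0.2045 0.1612] F [-0.7 -0.7 -2. ] w0.0291 g94
up t36.1 pos [0.5259 0.2046 0.2158] F [ 0.1  0.8 -1.9] w0.0288 g94
tray [ 0.4867 -0.4037] [0.225 0.228] 9.5
over tray t39.8 pos [ 0.4363 -0.3745  0.216 ] F [-0.1 -0.6 -1.7] w0.0291 g94
down True t41.0 pos [ 0.4368 -0.3753  0.079 ] F [-0.2 -0.3  4.9] w0.0290 g95
placed t42.4 pos [ 0.4362 -0.3746  0.2499] F [ 0.1  0.  -1. ] w0.0502 g0
True
```

View pics/w3.png

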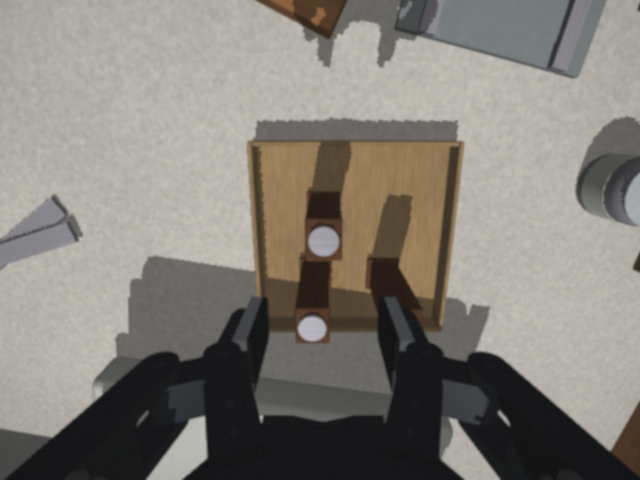

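Three feet are standing in the tray, with tops at (323,240) and (312,327) and the third base at (385,275). Last foot next.

```bash
python3 - <<'E'
from h import *
print(cycle(.07,.08,.04,.04))
E
```

```text
at t46.0 pos [0.6665 0.1972 0.1324] F [-0.   0.2  0.5] w0.0701 g0
grip t46.4 pos [0.6663 0.1975 0.1321] F [-1.6  0.3  5. ] w0.0288 g90
rock1 t47.2 pos [0.6793 0.1976 0.1342] F [-12.4   2.8   9.8] w0.0287 g93
rock-1 t48.5 pos [0.6532 0.1977 0.1346] F [12.3 -1.3 -4.1] w0.0289 g92
upright t49.1 pos [0.6665 0.1972 0.1321] F [-5.1  2.1 11.6] w0.0290 g95
pull False t49.8 pos [0.6658 0.1974 0.1611] F [ 0.  -0.4 -1.9] w0.0289 g93
up t50.4 pos [0.6658 0.1974 0.2158] F [ 0.4  0.1 -2.5] w0.0290 g93
tray [ 0.4775 -0.405 ] [0.223 0.228] 9.2
over tray t53.6 pos [ 0.5064 -0.3623  0.216 ] F [-0.3  0.4 -1.9] w0.0289 g93
down True t54.8 pos [ 0.5068 -0.3637  0.079 ] F [-0.9 -0.6  5.1] w0.0291 g94
placed t56.2 pos [ 0.5062 -0.3629  0.25  ] F [-0.5  0.  -0.8] w0.0501 g0
True
```

All feet are placed. Next is a closer look at the cross and punch, plus a scene check of the tray.

```bash
python3 - <<'E'
from h import *
np.set_printoptions(precision=4,suppress=True)
arm.movep([.588,.10,.32],Rt());st()
c=snap("wrist","w4")
print("w1 tip",ray(load("w1"),(321.9,293.9),.083))
tray()
sc=snap("scene","sc4")
a=cv2.imread("pics/w4.png");b=cv2.imread("pics/sc4.png")[100:300,150:420]
cv2.imwrite("pics/m4.png",np.hstack([a[:,180:480],cv2.resize(b,(500,370))[:370] if 0 else cv2.copyMakeBorder(cv2.resize(b,(490,363)),0,117,0,0,0)]))
E
```

```text
t57.9 pos [0.588  0.0985 0.3199] F [-0.1 -0.4 -0.2] w0.0499 g0
w1 tip [ 0.5828 -0.0682  0.083 ]
tray [ 0.477  -0.4027] [0.227 0.224] 8.3
```

View pics/m4.png

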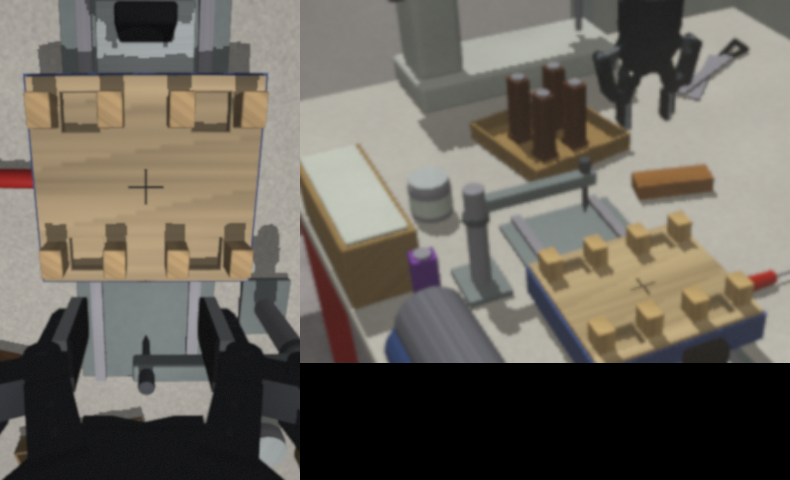

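The four feet stand in the tray, the cross is at (326,187) and the punch tip at about (326,338). I'll zoom on the tip and check reach for the handle grasp.

```bash
python3 - <<'E'
from h import *
np.set_printoptions(precision=4,suppress=True)
c=load("w4");f=c["frame"][...,::-1]
cv2.imwrite("pics/m5.png",np.hstack([cv2.resize(f[325:375,306:346],None,fx=10,fy=10,interpolation=cv2.INTER_CUBIC),cv2.resize(f[162:212,306:346],None,fx=10,fy=10,interpolation=cv2.INTER_CUBIC)]))
for fl in (1,-1):
  for y in (.165,.165-.19):
    for z in (.3,.062): print(fl,y,z,ik(m2w(0,y,z),Rt(0,yaw=YAW+np.pi/2,flip=fl)))
print("cross",ray(c,(326,187),.075),"tip",ray(c,(326,338),.083))
P=cloud(c);print("handle",[ray(c,(u,v),.1) for u,v in((295,2),(356,2),(295,12),(356,12))])
q=P[(P[...,2]>.092)&(P[...,2]<.104)&(c["frame"].sum(-1)<120)&(P[...,1]>.26)];print(len(q),q.min(0),q.max(0))
E
```

```text
1 0.165 0.3 [-62.2344  24.3207  47.3736  77.1567 -17.6836  86.0222  70.8466]
1 0.165 0.062 [-59.005   33.6367  40.8647  93.5422 -24.2353  61.995   75.795 ]
1 -0.024999999999999994 0.3 [-55.4745  15.2467  52.0906  87.3374 -12.0583  83.3051  84.1433]
1 -0.024999999999999994 0.062 [-48.5397  26.8546  44.2384 103.6241 -21.7276  58.3534  91.3524]
-1 0.165 0.3 [-75.4461  39.3918  79.3376  77.7345 -38.6401  92.8339 -94.3011]
-1 0.165 0.062 [-75.5197  52.8639  73.7381  94.2667 -52.5855  74.4822 -84.9317]
-1 -0.024999999999999994 0.3 [-66.255   21.6671  70.0194  87.6942 -20.3872  84.9129 -88.6345]
-1 -0.024999999999999994 0.062 [-65.4499  45.3422  74.3243 104.2416 -47.209   68.9489 -68.9075]
cross [0.5925 0.12   0.075 ] tip [ 0.5829 -0.0703  0.083 ]
handle [array([0.5727, 0.2951, 0.1   ]), array([0.6286, 0.2921, 0.1   ]), array([0.5721, 0.2869, 0.1   ]), array([0.6283, 0.2839, 0.1   ])]
1864 [0.5711 0.2601 0.092 ] [0.8776 0.2953 0.1024]
```

View pics/m5.png

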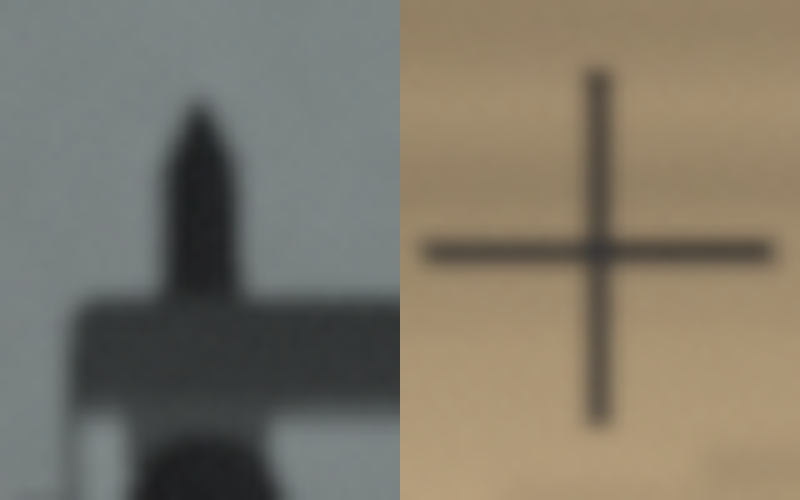

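The tip is pointed and sits at (325.5,334.5); the cross centre is at (325.3,186.6). Travel works out at about 187 mm. Now I'll grip the handle and slide.

```bash
cat >> h.py <<'E'
MY=np.array([-np.sin(YAW),np.cos(YAW),0])
RH=Rt(0,yaw=YAW+np.pi/2)
def err(c,cross,tip):
    a=ray(c,cross,.075);b=ray(c,tip,.083);print("cross",a,"tip",b,"along my",(a-b)@MY,"across",(a-b)@[np.cos(YAW),np.sin(YAW),0])
    return (a-b)@MY
E
python3 - <<'E'
from h import *
np.set_printoptions(precision=4,suppress=True)
d=err(load("w4"),(325.3,186.6),(325.5,334.5))
h=m2w(0,.165,0)
arm.move_gripper(.05);arm.movep(h+[0,0,.25],RH);st()
arm.move_linear(h+[0,0,.12],speed=.2)
hit=arm.move_linear(h+[0,0,.066],speed=.08,stop_force=8);st(f"in {hit}")
if not hit:
    arm.move_gripper(0,60);st("gripped")
    p=telemetry.get_position()
    print(arm.move_linear(p-MY*(d-.0),RH,speed=.06,stop_force=45));st("slid")
    arm.hold(.3);st();print("moved",(p-telemetry.get_position())@MY)
E
```

```text
cross [0.5918 0.1205 0.075 ] tip [ 0.5825 -0.0652  0.083 ] along my 0.18588577842971718 across -0.00014684108109041147
 t59.4 pos [0.6007 0.2848 0.2503] F [ 0.1 -0.5 -0.3] w0.0501 g0
in False t61.0 pos [0.6007 0.2858 0.0663] F [-0.3 -0.1 -0.4] w0.0500 g0
gripped t61.4 pos [0.6007 0.2855 0.0668] F [-1.6 -3.2  6.1] w0.0213 g63
False
slid t64.6 pos [0.5916 0.1026 0.0668] F [ 1.6  8.6 -0.9] w0.0213 g62
 t64.9 pos [0.5917 0.1027 0.0668] F [ 2.   8.6 -2. ] w0.0211 g62
moved 0.1830183458825636
```

```bash
python3 - <<'E'
from h import *
np.set_printoptions(precision=4,suppress=True)
p0=np.array([.6007,.2855,.0668])
q=p0-MY*(.1859+.003)
arm.move_linear(q,RH,speed=.02);arm.hold(.3);st();print("moved",(p0-telemetry.get_position())@MY)
arm.move_gripper(.05);st("released")
p=telemetry.get_position();arm.move_linear([p[0],p[1],.25],speed=.2)
# close view of the tip from +y
arm.movep([.588,-.02,.32],Rt());c=snap("wrist","w6");st()
f=c["frame"][...,::-1];R=np.array(c["R"]);pt,_=cv2.projectPoints(np.array([[.5825,-.066,.083]]),cv2.Rodrigues(R)[0],np.array(c["t"]),c["mtx"],np.array(c["D"]));u,v=pt[0,0].astype(int);print(u,v)
cv2.imwrite("pics/m6.png",cv2.resize(f[v-30:v+30,u-40:u+40],None,fx=10,fy=10,interpolation=cv2.INTER_CUBIC))
tray()
E
```

```text
t65.5 pos [0.5915 0.0993 0.0668] F [ 1.7  8.  -1.2] w0.0216 g62
moved 0.18640868409350533
released t65.9 pos [0.5911 0.0964 0.0668] F [ 0.5 -0.2 -0.1] w0.0500 g0
 t68.2 pos [ 0.5879 -0.0193  0.3194] F [0.  0.7 0.4] w0.0497 g0
320 247
tray [ 0.4781 -0.4053] [0.224 0.233] 8.8
```

View pics/m6.png

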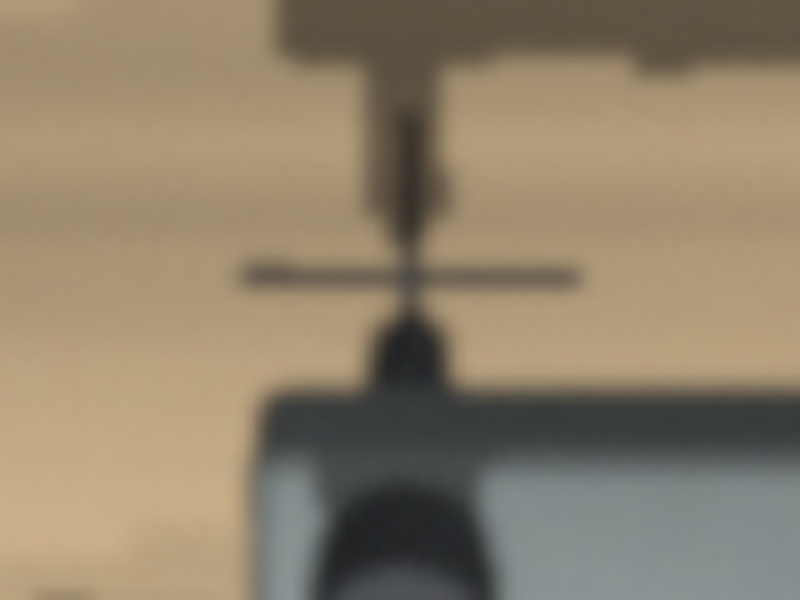

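The cross centre appears at crop (410,275) and the punch tip just below it at about (410,308). I'll compute the offset, allowing for the 8 mm height difference.

```bash
python3 - <<'E'
from h import *
np.set_printoptions(precision=4,suppress=True)
c=load("w6")
for tv in (305,310): err(c,(320.5,217+27),(320.5,217+tv/10-.5))
s=snap("side","s7")
for X in ([.5825,-.066,.083],): 
    pt,_=cv2.projectPoints(np.array([X]),cv2.Rodrigues(np.array(s["R"]))[0],np.array(s["t"]),s["mtx"],np.array(s["D"]))
u,v=pt[0,0].astype(int);print(u,v)
w,_=cv2.projectPoints(np.array([[.5825,-.066,.083],[.5825,-.066,.075]]),cv2.Rodrigues(np.array(s["R"]))[0],np.array(s["t"]),s["mtx"],np.array(s["D"]));print(w)
f=s["frame"][...,::-1];a=cv2.resize(f[v-40:v+40,u-50:u+50],None,fx=7,fy=7,interpolation=cv2.INTER_CUBIC);cv2.imwrite("pics/m7.png",a)
E
```

```text
cross [ 0.5825 -0.0646  0.075 ] tip [ 0.5825 -0.0656  0.083 ] along my 0.0010798228529922032 across -5.540875117083657e-05
cross [ 0.5825 -0.0646  0.075 ] tip [ 0.5825 -0.0663  0.083 ] along my 0.0016910345464804107 across -5.5211730876222815e-05
326 274
[[[326.5804 274.7061]]

 [[326.6355 277.1049]]]
```

View pics/m7.png

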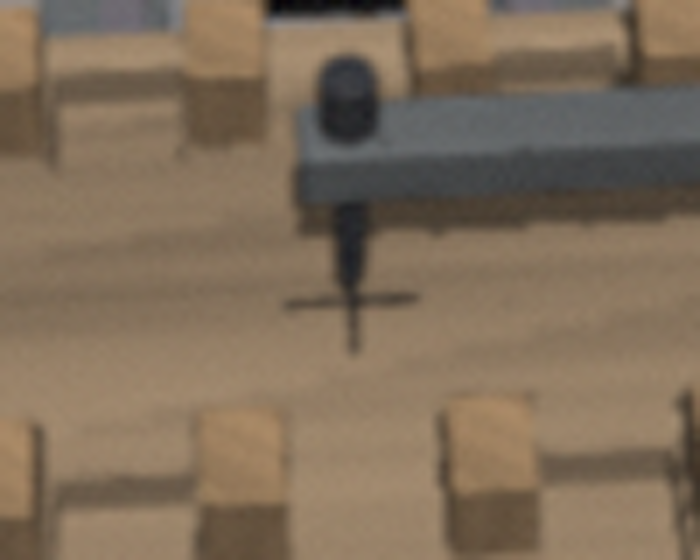

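Both views suggest the cross is about 1 mm short. I'll look from -x, where the y-offset shows directly with no parallax.

```bash
python3 - <<'E'
from h import *
np.set_printoptions(precision=4,suppress=True)
arm.movep([.50,-.062,.22],RH);st();c=snap("wrist","w8")
w,_=cv2.projectPoints(np.array([[.5825,-.066,.083],[.5825,-.066,.075]]),cv2.Rodrigues(np.array(c["R"]))[0],np.array(c["t"]),c["mtx"],np.array(c["D"]));print(w)
u,v=w[1,0].astype(int);f=c["frame"][...,::-1];print(u-40,v-30)
cv2.imwrite("pics/m8.png",cv2.resize(f[v-30:v+30,u-40:u+40],None,fx=10,fy=10,interpolation=cv2.INTER_CUBIC))
E
```

```text
t69.6 pos [ 0.5003 -0.0619  0.2203] F [-0.  -0.5 -1.1] w0.0498 g0
[[[322.7141 317.5986]]

 [[322.7077 313.2642]]]
282 283
```

View pics/m8.png

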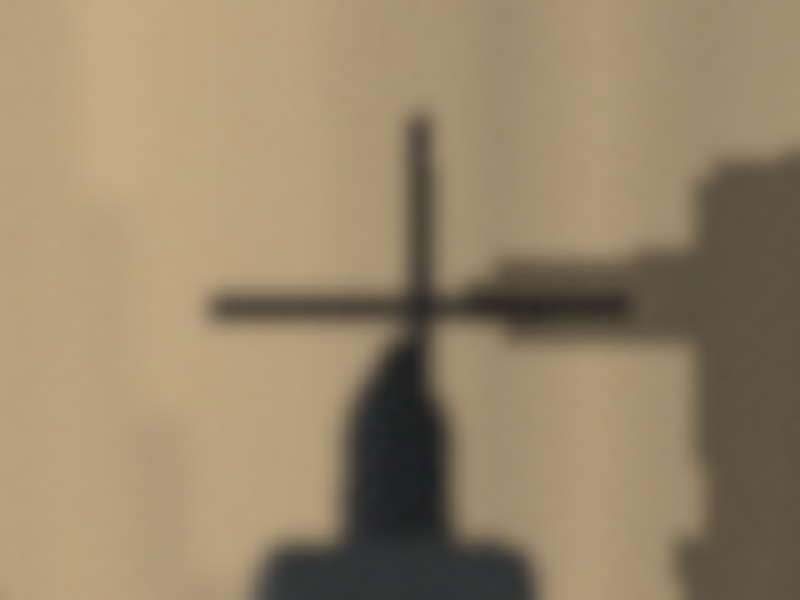

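From -x (image right = +y), the pin is centred at crop x≈400 and the cross at x≈420. At 10.5 px/mm the carriage needs about 1.8 mm more towards the punch, which agrees with the other views. Nudging it.

```bash
python3 - <<'E'
from h import *
np.set_printoptions(precision=4,suppress=True)
g=np.array([.5915,.0993,.0668])
arm.move_linear([.50,-.062,.27],speed=.2)
arm.movep([g[0],g[1],.25],RH);arm.move_linear([g[0],g[1],.12],speed=.2)
print(arm.move_linear(g,RH,speed=.08,stop_force=8))
arm.move_gripper(0,60);p=telemetry.get_position();st("grip")
e=.0015
for k in range(14):
    arm.move_linear(p-MY*e,RH,speed=.01);arm.hold(.1);m=(p-telemetry.get_position())@MY
    if m>=.0017: break
    e+=.0004
print("e",e,"moved",m);st()
arm.move_linear(p-MY*m,RH,speed=.01);arm.hold(.1);st("relieved")
arm.move_gripper(.05);st("rel")
q=telemetry.get_position();arm.move_linear([q[0],q[1],.25],speed=.2)
arm.movep([.50,-.062,.22],RH);c=snap("wrist","w9");f=c["frame"][...,::-1]
cv2.imwrite("pics/m9.png",cv2.resize(f[283:343,282:362],None,fx=10,fy=10,interpolation=cv2.INTER_CUBIC));st()
E
```

```text
False
grip t72.8 pos [0.5918 0.0993 0.0674] F [-1.7  0.4  6. ] w0.0215 g60
e 0.004700000000000001 moved 0.0019894944244257763
 t76.0 pos [0.5917 0.0973 0.0675] F [0.9 8.5 1. ] w0.0214 g60
relieved t76.5 pos [0.5917 0.0973 0.0674] F [-0.4  2.2  1.6] w0.0214 g60
rel t76.9 pos [0.5918 0.0971 0.0674] F [-0.1 -0.2  0. ] w0.0501 g0
 t78.8 pos [ 0.5006 -0.0607  0.2202] F [0.3 0.5 0.1] w0.0501 g0
```

View pics/m9.png

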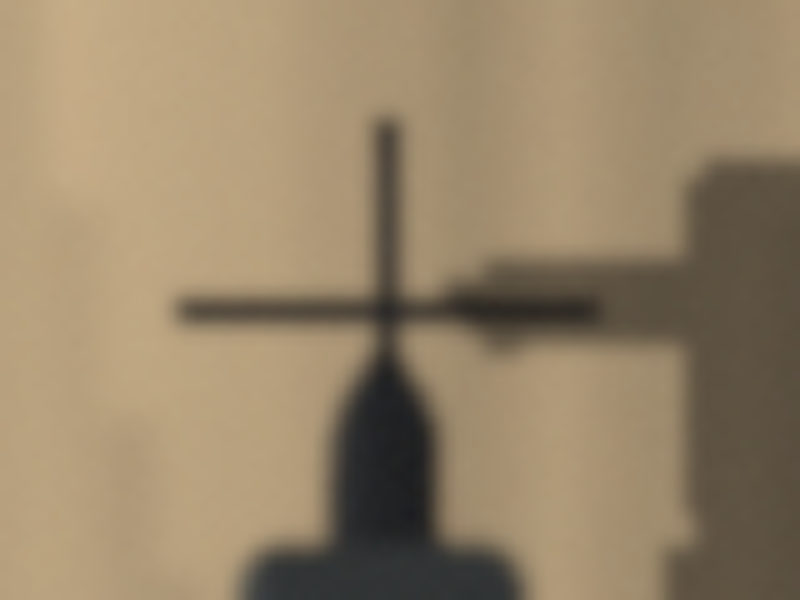

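The cross (x=387) and the pin centre (x=384) now agree to about 0.3 mm. I'll do a numerical check of the tray from a clear pose, then hand in.

```bash
python3 - <<'E'
from h import *
np.set_printoptions(precision=3,suppress=True)
arm.move_linear([.50,-.062,.34],speed=.2)
arm.movep([.47,.15,.34],RH);st()
t=tray();c=read_camera("scene");P=cloud(c);X,Y,Z=P[...,0],P[...,1],P[...,2]
m=(abs(Z-.134)<.006)&(X>.3)&(X<.65)&(Y<-.25)&(Y>-.55)
n,l,s,ce=cv2.connectedComponentsWithStats(m.astype(np.uint8))
k=0
for i in range(1,n):
    if s[i,4]>25: k+=1;print(np.median(P[l==i],0),s[i,4])
print("feet",k,t)
if k==4 and telemetry.get_t()<200: arm.hold(.5);arm.job_done();print("done")
E
```

```text
t80.4 pos [0.47  0.148 0.34 ] F [ 0.5 -0.  -0.4] w0.0500 g0
tray [ 0.477 -0.403] [0.226 0.228] 9.0
[ 0.445 -0.451  0.132] 44
[ 0.525 -0.436  0.132] 43
[ 0.443 -0.372  0.131] 50
[ 0.511 -0.36   0.132] 50
feet 4 (array([ 0.473, -0.407]), np.float64(0.15678736739461027), (0.22637829184532166, 0.2276441901922226))
the job is handed in; nothing more can be done
done
```

Job handed in at about 81 s: all four feet are standing in the tray, and the carriage cross is within about 0.3 mm of the punch tip along the slide.

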